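# Close the small-finds box and take off its outer lid

### The arm

A 6-joint arm with a two-finger parallel gripper is mounted at the origin on the work surface. World frame = base frame: x ahead of the robot, y to its left, z up, the work surface at z = 0. Lengths are in mm, angles in rad, forces in N, time in s.
With the tool pointing down it reaches from about 350 to 975 mm from the base axis. Payload 7.1 kg.
Tool frame: the origin (TCP) lies midway between the tips of the shut fingers; the grasp point (between the pads) lies ctrl.grip_point_offset behind it (ctrl.grip_point_offset is the distance from the TCP to the grasp point, in mm); z points along the fingers, y is the line along which they close (so a half turn about z gives the same grasp; the last joint's range is limited). The gripper opens to 88 mm and grips with 3 to 60 N. Pads are 20 mm wide; open, the fingers measure 115 mm over their backs; the gripper's body (75 mm by 178 mm) begins 61 mm behind the grasp point.
Start: joints at [1.263, 0.423, 1.63, -0, 1.089, -0.019], TCP at [177.97, 599.109, 222.675] pointing down, gripper open.
Joint ranges: [-3, 3], [-0.9, 2.11], [0.09, 2.58], [-1.31, 4.45], [0.11, 2.69], [-2.54, 2.54]. Speed limits (rad/s): [2.39, 2.39, 3.01, 3.14, 3.14, 3.14].

### API

Orientations are given as a rotation vector (axis times angle).
In Python, from workcell import ctrl, get_image, close_job, finder gives the robot as it stands.
- The arm moves only by the tool servo_tool, never from a script. Its argument "deltas" is a list of rows, each a list of 2 entries, a list of its own where there are three numbers: the shift along the tool's x, y, z in mm, then the turn, a rotation vector about the tool's x, y, z in rad. A call has 1 to 5 rows; each row is the pose to reach, as a shift and turn from the pose commanded when the call began, along the tool's axes at that moment; what a row does not reach only later rows make up. A row lasts 1/12 s, in which the tool goes at most 41.7 mm and 7.16 degrees, less where a joint would pass 70% of its speed; a pose out of reach is approached as far as the arm can. A call with a gripper value outside its range is refused whole. "grip" is the closure, from -1 (fully open) to 1 (shut), so that 0 is half open, set as the call begins (left out, the last holds). The fingers move at their own pace and stop on an object; the grip force is fixed at half the most. Time passes only in rows, so rows that repeat a pose let the fingers close. It gives the time, the measured TCP pose, the force, the opening and the grip force at its end, in the units of the state.
- ctrl.get_obs(): the state, without advancing time (a new reading comes with each control period).
- get_image(name): name is "scene" or "top"; returns a dict with "frame" (420x560x3 uint8, blue, green, red), "depth" (420x560 float32, mm along the optical axis (not along the pixel's ray), 0 where there is no reading), "K" (3x3 intrinsics, pixels), "dist" ([k1, k2, p1, p2, k3] as OpenCV has them; the pictures are not rectified), "pose" (4x4, takes a point from camera to world coordinates). Camera axes: x right, y down, z forward; pixel columns grow to the right and rows downward; lengths in mm; the calibration is good to about 2 mm. A picture is of the moment at which its call begins.
- close_job(): hands the job in; it is judged then, once.
Trained networks look in a picture, given as the dict that the camera call returned (one of the last four; its "shot" number tells which), for a name from the list of things; names that differ only in an ending like _2 or _b are one class to them, and where a whole thing is asked for, a point or a joint stands for the part that bears it (a point fixed in the world has none). Each returns a list of dicts, best first, with "score" (0 to 1); they miss things now and then, are a little off and sometimes report something else, mostly with a low value. They report only what shows in the picture. A call takes as long as a camera call. They do not tell look-alikes from the thing itself.
- finder.search_frame(query, picture): "rect" ([centre column, centre row, width, height] as shares, 0 to 1, of the picture: columns of its width, rows of its height, round what is visible of it).
- finder.silhouettes(query, picture): "mask" (420x560 bool, what is visible of it) and "rect" ([centre column, centre row, width, height] as shares, 0 to 1, of the picture: columns of its width, rows of its height, round what is visible of it).
The state is a dict: "t": time; "qpos": joint angles; "qvel": joint speeds; "joint_torque": joint torques, N m; "ee_pos": TCP position; "orientation": TCP orientation; "ft_force": force on the tool from outside, world axes, zero at the start; "moment": the same for the moment, N m; "width": finger opening in mm; "grasp_force": force on a finger pad.
Only numpy, scipy, OpenCV 4.12 (cv2) and the standard library are available. Lean on these libraries where they do the work, as an engineer would, in place of code of your own. Each camera call takes 0.05 s, during which the arm holds its last target. There are 200 camera calls.

### The job

The two nested lids of the small-finds box are parked in a tray under a transport lock: slide its red knob fully back to the end stop and leave it there, lift both lids together out of the tray by the pale inner lid, and lower them (no dropping) onto the open box until fully seated. Then lift the dark outer lid alone by its brass handle, leaving the inner lid seated undisturbed, and finish while still holding it level and still in the gripper above the box, at least 10 cm higher than it sat, ready for a new label. Leave the jar, the brass weight and the eraser where they are.

Things in the scene. Friction and masses are not known exactly. Their poses are not given: they have to be found in the camera images.
- tray: Aluminium parking tray, fixed to the table. Origin: on the table under the centre of the parked lids. Its x axis runs along its length towards the transport lock, z up. Frame that carries the lids: 142 (x) by 52 mm (y), top 30 mm above the table, mouth 120 by 42; the lock track continues at x = 71 to 153, same width and height. A 6 thick foot plate, 90 wide, lies under it all (x = -80 to 150).
- lock (a joint): Travel of the transport lock along the tray's +x (away from the lids), m: starts at 0 to 0.005 (engaged: its steel tongue reaches 7 to 12 mm over the end of the inner lid's brim, 1.5 mm above it, and blocks lifting), 0.030 at the end stop (tongue fully clear of the lids from 0.018 on). Friction about 1.5 N; stays where it is left.
- lock_knob (a point): Centre of the top face of the lock's red upright knob, 78 mm above the table; it moves with the lock. Knob 16 mm along the slide (tray x) by 18 across (tray y), its upright sides free over 26 mm below this point.
- box: Open charcoal box with white side labels and metal bands at its ends, buttons inside, fixed to the table. Origin: on the table under its centre; x along its length, z up. 142 (x) by 52 (y) by 50 mm high; mouth 120 by 42; floor 6 thick. The lids fit either way round.
- box_seat (a point): Centre of the box's mouth at rim height, 50 mm above the table, axes as the box's: the inner lid's origin lies here when seated.
- inner_lid: Loose cream inner lid, 0.22 kg, x along its length. Origin: centre of the brim's underside (sits on the rim; 30 above the table when parked). Brim 150 (x) by 60 (y) by 16 mm high, 4 wider per long side than box or tray: pinch it across y, tips may reach below it. Plug below 114 by 36, 10 deep, 3 clearance in the mouth. Plateau above 106 by 34 by 10. Carried level, it carries the outer lid.
- outer_lid: Loose dark grey outer lid, about 0.12 kg, a cap resting on the inner lid's brim by gravity alone, x along its length. Origin: centre of its lower rim, 16 mm above the inner lid's origin when nested. Outside 116 (x) by 48 (y) by 14 mm high, walls 4, 3 play round the plateau; a white label at one end. Only the handle stands above z = 14.
- outer_handle (a point): Centre of the top face of the outer lid's brass handle, 32 mm above the lid's origin. Handle block 44 (x) by 16 (y) by 18 mm high, pinched across its 16 mm; axes as the lid's.
- jar: Bystander: loose amber jar with a white cap, 52 diameter, 75 mm high. Origin: centre of its underside.
- weight: Bystander: loose brass paper weight with a knob, 44 diameter, 46 mm high. Origin: centre of its underside.
- eraser: Bystander: loose white eraser in a blue sleeve, 60 by 26 by 16 mm. Origin: centre of its underside.
Mind the look-alikes: they are no part of the job. What is shaped like the inner_lid but blue, green or orange is not meant.

How it is judged:
By the outcome, as a careful person would: the job done as asked, in the order asked, and still so for the second after the job is handed in, while the arm keeps its last pose, push and grip.
It also fails if it takes over 64 s, if anything falls off the work surface, if the arm or the gripper's body presses on something with over 40 N, if the wrist force passes 120 N, or if a joint passes its speed limit or range.

## Working session

There is one attempt and no reset: what is moved stays moved. The work goes in short steps, Python scripts to look and compute and a tool call to move; the robot and the scene stay as the last step left them, time stands still between calls to the robot, and variables do not carry over. Pictures are saved under pics/ and viewed, at most 10 in all, crops included, and the job is handed in when it is done.

Besides the shell and the picture viewer there is one more tool, called after "Call:" by a JSON object that holds its "api" and its "payload", one argument or row to a line. servo_tool: Moves the arm, as the interface text tells. Its arguments: {"type":"object","properties":{"deltas":{"type":"array","items":{"type":"array"}},"grip":{"type":"number"}},"required":["deltas"]}

```bash
mkdir -p pics; ls; cat > h.py <<'E'
import numpy as np, cv2
from workcell import ctrl, get_image, close_job, finder
def cloud(p):
    K,d=p["K"],np.array(p["dist"]); D=p["depth"]; h,w=D.shape
    u,v=np.meshgrid(np.arange(w),np.arange(h))
    n=cv2.undistortPoints(np.stack([u,v],-1).reshape(-1,1,2).astype(np.float64),np.array(K),d).reshape(h,w,2)
    X=np.stack([n[...,0]*D,n[...,1]*D,D],-1)
    T=np.array(p["pose"]); W=X@T[:3,:3].T+T[:3,3]; W[D<=0]=np.nan
    return W
E
python3 - <<'E'
from h import *
print(ctrl.grip_point_offset, ctrl.get_obs())
for n in ("top","scene"):
    p=get_image(n); cv2.imwrite(f"pics/{n}0.png",p["frame"]); print(n,np.round(p["pose"],3).tolist())
    W=cloud(p)
    for q in ["tray","lock_knob","box","inner_lid","outer_lid","outer_handle","jar","weight","eraser"]:
        for r in finder.silhouettes(q,p)[:5]:
            if r["score"]<.3: continue
            m=r["mask"]&~np.isnan(W[...,0])
            print(n,q,round(r["score"],2),np.round(np.array(r["rect"])*[560,420,560,420]),np.round(np.median(W[m],0)) if m.any() else None)
E
```

```text
pics
18.700000000000003 {'t': 0.0, 'qpos': array([ 1.26300383e+00,  4.23830694e-01,  1.63072197e+00, -1.97349720e-05,
        1.08860959e+00, -1.90001184e-02]), 'qvel': array([ 3.84846873e-04,  1.95600261e-03,  9.82200989e-04, -7.64328532e-05,
       -1.58680449e-03,  9.81115710e-04]), 'joint_torque': array([ 3.45906366e-03, -5.44642246e+01, -2.73660707e+01,  6.45118416e-02,
        2.28686171e-02, -1.17916543e-04]), 'ee_pos': array([177.80130427, 598.5697203 , 221.89548256]), 'orientation': array([-4.52010613e-01, -3.10866354e+00,  2.43697169e-03]), 'ft_force': array([-0.96988808, -0.21378952,  0.73860687]), 'moment': array([0.0018571 , 0.02190434, 0.03150923]), 'grasp_force': 0.0, 'width': 87.81918558910195}
top [[-0.086, -0.973, 0.213, 371.927], [-0.996, 0.084, -0.02, -11.517], [0.001, -0.214, -0.977, 923.395], [0.0, 0.0, 0.0, 1.0]]
top tray 0.74 [325. 242. 109.  48.] [474. -66.   7.]
top lock_knob 0.89 [305. 238.  23.  26.] [485. -66.  52.]
top inner_lid 0.76 [440. 248.  59.  74.] [ 444. -351.   26.]
top inner_lid 0.7 [207. 323.  76.  60.] [332. 136.  27.]
top inner_lid 0.63 [345
[... 712 characters left out ...]
43 [352. 254.  59.  56.] [514. 157.  32.]
scene box 0.84 [355. 253.  61.  55.] [515. 158.  32.]
scene inner_lid 0.95 [295. 179.  51.  26.] [ 328. -150.   28.]
scene inner_lid 0.78 [257. 203.  37.  23.] [ 505. -142.   44.]
scene inner_lid 0.62 [382. 217.  47.  41.] [351. 150.  28.]
scene inner_lid 0.55 [218. 177.  38.  32.] [ 462. -344.   28.]
scene outer_lid 0.62 [264. 193.  41.  24.] [ 484. -145.   61.]
scene outer_handle 0.88 [260. 193.  41.  32.] [ 485. -142.   61.]
scene jar 0.6 [253. 284.  28.  38.] [745.  50.  54.]
scene weight 0.55 [176. 251.  23.  21.] [ 766. -186.   27.]
scene weight 0.49 [304. 320.  31.  17.] [726. 173.  16.]
scene eraser 0.56 [305. 319.  29.  14.] [726. 172.  16.]
```

```bash
python3 - <<'E'
import cv2
a=cv2.imread("pics/top0.png"); b=cv2.imread("pics/scene0.png")
c=cv2.resize(a[190:300,250:400],(800,587),interpolation=cv2.INTER_CUBIC); cv2.imwrite("pics/c1.png",c)
E
```

```text
(no output)
```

View pics/top0.png

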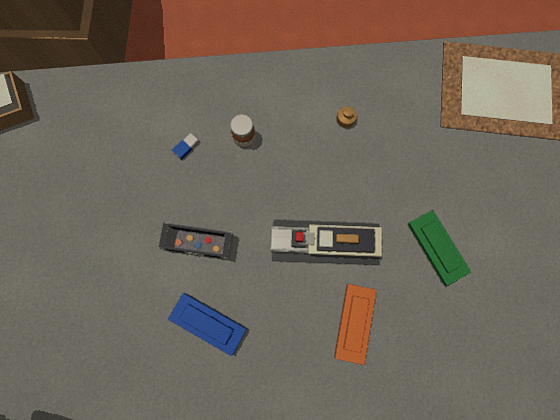

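View pics/c1.png

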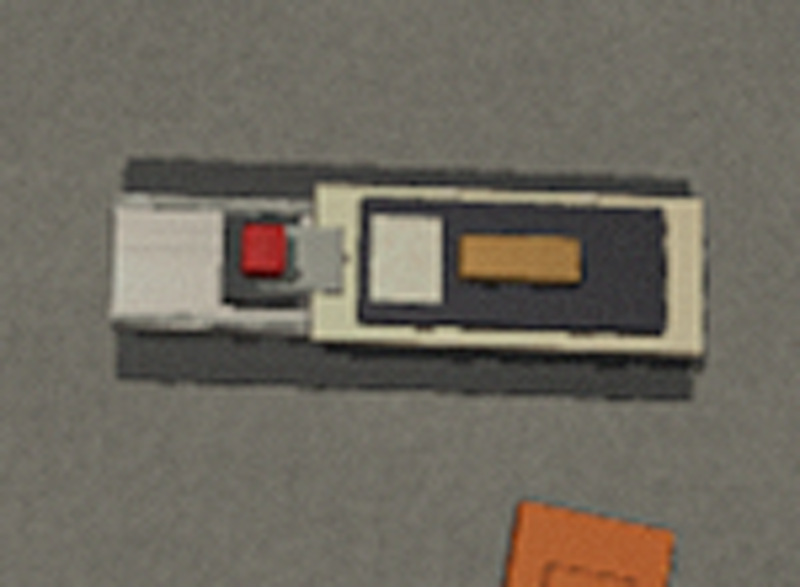

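View pics/scene0.png

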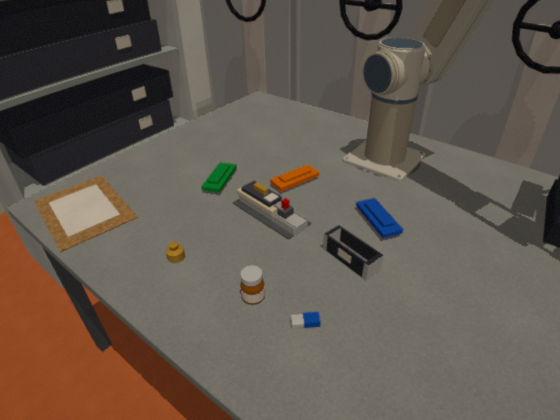

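```bash
cat >> h.py <<'E'
def plane(p,uv,z):
    n=cv2.undistortPoints(np.array(uv,float).reshape(-1,1,2),np.array(p["K"]),np.array(p["dist"])).reshape(-1,2)
    T=np.array(p["pose"]); r=np.c_[n,np.ones(len(n))]@T[:3,:3].T
    return T[:2,3]+r[:,:2]*((z-T[2,3])/r[:,2])[:,None]
def rect(xy):
    c,s,a=cv2.minAreaRect(np.float32(xy)); 
    if s[0]<s[1]: s=s[::-1]; a+=90
    return np.round(c,1),np.round(s,1),round(((a+90)%180)-90,1)
def maskrect(p,m,z):
    m=cv2.morphologyEx(m.astype(np.uint8),cv2.MORPH_OPEN,np.ones((2,2)))
    n,l,st,_=cv2.connectedComponentsWithStats(m); 
    if n<2: return None
    k=1+st[1:,4].argmax(); v,u=np.where(l==k); return rect(plane(p,np.c_[u,v],z))
E
cat > m.py <<'E'
from h import *
for n in ("top","scene"):
    p=get_image(n);W=cloud(p);hsv=cv2.cvtColor(p["frame"],cv2.COLOR_BGR2HSV).astype(int);H,S,V=hsv[...,0],hsv[...,1],hsv[...,2]
    X,Y,Z=W[...,0],W[...,1],W[...,2]
    print(n,"knob",maskrect(p,((H<6)|(H>174))&(S>150)&(V>140)&(Y<50)&(Y>-200)&(X<560)&(X>380)&(Z>68),78))
    print(n,"handle",maskrect(p,(H>10)&(H<25)&(S>110)&(X<560)&(X>380)&(Y<-50)&(Y>-260)&(Z>70),78))
    print(n,"brim",maskrect(p,(Z>41)&(Z<53)&(Y<-70)&(Y>-260)&(X<540)&(X>400),46))
    print(n,"outer",maskrect(p,(Z>56)&(Z<66)&(Y<-70)&(Y>-260)&(X<540)&(X>400),60))
    print(n,"tray",maskrect(p,(Z>23)&(Z<50)&(Y<60)&(Y>-260)&(X<540)&(X>400),30))
    print(n,"box",maskrect(p,(Z>43)&(Z<57)&(Y<260)&(Y>80)&(X<600)&(X>400),50))
    m=(Z>43)&(Z<57)&(Y<260)&(Y>80)&(X<600)&(X>400); print(n,"boxcloud",rect(W[m][:,:2]))
E
python3 m.py
```

```text
top knob (array([484.4, -61.8]), array([11.9, 11.9]), -4.9)
top handle (array([ 472.6, -157.1]), array([41.6, 16. ]), 83.4)
top brim (array([ 473.6, -150.5]), array([156.5,  60.1]), 82.3)
top outer (array([ 473.5, -156.7]), array([113.7,  47.9]), 82.7)
top tray (array([ 479.7, -119.2]), array([227.5,  61.9]), 82.3)
top box (array([499.7, 149.1]), array([143.1,  53.4]), 76.9)
top boxcloud (array([502.4, 151.2]), array([143.2,  53.8]), 76.9)
scene knob (array([490.8, -55.6]), array([10.5,  8.9]), -53.3)
scene handle (array([ 482.8, -145.7]), array([52.8, 20.5]), 79.3)
scene brim (array([ 501.1, -144.5]), array([159.9,  54.4]), -81.2)
scene outer (array([ 479.7, -148.8]), array([120.8,  52.4]), 83.0)
scene tray (array([ 482.2, -118.9]), array([250.8,  62.4]), 83.0)
scene box (array([506.8, 156.6]), array([146.6,  59.5]), 76.2)
scene boxcloud (array([502.9, 152.3]), array([144.5,  56.3]), 76.6)
```

Cream lid with the dark cap (345,240) sits in the tray with the red knob at (300,238). The look-alikes are blue (207,323), orange (356,325) and green (440,248). Only the cream one fits the description, and the crop confirms it. The open box is at (200,241). I'm going above the knob first.

```bash
cat > g.py <<'E'
import sys
from h import *
from scipy.spatial.transform import Rotation as R
# args: x y z yaw(deg of tool y) ncalls
def down(yaw):
    a=np.radians(yaw); y=np.array([np.cos(a),np.sin(a),0]); z=np.array([0,0,-1.]); return R.from_matrix(np.c_[np.cross(y,z),y,z])
def plan(x,y,z,yaw,n=1):
    o=ctrl.get_obs(); p0=o["ee_pos"]; r0=R.from_rotvec(o["orientation"]); t=np.array([x,y,z]); rv=(r0.inv()*down(yaw)).as_rotvec()
    print("t",round(o["t"],2),"at",np.round(p0,1),"yaw",round(np.degrees(np.arctan2(*r0.as_matrix()[[1,0],1])),2),"w",round(o["width"],1))
    for i in range(n):
        r=r0*R.from_rotvec(rv*i/n); print(np.round(r.inv().apply((t-p0)/n),1),np.round(rv/n,4))
if __name__=="__main__":
    a=list(map(float,sys.argv[1:])); plan(*a[:4],int(a[4]) if len(a)>4 else 1)
E
python3 g.py 485 -62 150 -7.5 4
```

```text
t 1.1 at [177.9 599.1 222.7] yaw 73.45 w 87.6
[-120.7 -136.6   18.2] [-0.      0.      0.3532]
[-160.4  -86.4   18.2] [-0.      0.      0.3532]
[-180.4  -25.6   18.2] [-0.      0.      0.3532]
[-178.1   38.4   18.2] [-0.      0.      0.3532]
```

Call:
{"api": "servo_tool", "payload": {
  "deltas": [
    [[-24,-27,4],[0,0,0.07]],
    [[-48,-55,7],[0,0,0.14]],
    [[-72,-82,11],[0,0,0.21]],
    [[-97,-109,15],[0,0,0.28]],
    [[-121,-137,18],[0,0,0.353]]
  ],
  "grip": -1
}}

```text
t: 1.52
ee_pos: [255.3, 431.8, 204.5]
orientation: [0.995, 2.98, 0.0]
ft_force: [0.8, 0.0, 0.2]
width: 87.7
grasp_force: 0.0
```

Call:
{"api": "servo_tool", "payload": {
  "deltas": [
    [[-32,-17,4],[0,0,0.07]],
    [[-64,-35,7],[0,0,0.14]],
    [[-96,-52,11],[0,0,0.21]],
    [[-128,-69,15],[0,0,0.28]],
    [[-160,-86,18],[0,0,0.353]]
  ]
}}

```text
t: 1.93
ee_pos: [332.0, 267.1, 186.7]
orientation: [1.503, 2.758, 0.001]
ft_force: [0.5, -0.6, -0.0]
width: 87.6
grasp_force: 0.0
```

Call:
{"api": "servo_tool", "payload": {
  "deltas": [
    [[-36,-5,4],[0,0,0.07]],
    [[-72,-10,7],[0,0,0.14]],
    [[-108,-15,11],[0,0,0.21]],
    [[-144,-20,15],[0,0,0.28]],
    [[-180,-26,18],[0,0,0.353]]
  ]
}}

```text
t: 2.35
ee_pos: [408.6, 101.9, 168.8]
orientation: [1.964, 2.451, 0.001]
ft_force: [-0.6, -0.2, 0.1]
width: 87.8
grasp_force: 0.0
```

Call:
{"api": "servo_tool", "payload": {
  "deltas": [
    [[-36,8,4],[0,0,0.07]],
    [[-72,15,7],[0,0,0.14]],
    [[-108,23,11],[0,0,0.21]],
    [[-144,31,15],[0,0,0.28]],
    [[-178,38,18],[0,0,0.353]]
  ]
}}

```text
t: 2.77
ee_pos: [485.0, -63.8, 150.6]
orientation: [2.365, 2.067, 0.001]
ft_force: [0.5, 0.6, 0.1]
width: 88.0
grasp_force: 0.0
```

```bash
python3 g.py 485 -62 54 -7.5; python3 - <<'E'
from h import *
p=get_image("scene"); f=p["frame"][150:262,200:350]; cv2.imwrite("pics/s1.png",cv2.resize(f,(800,597),interpolation=cv2.INTER_CUBIC))
E
```

```text
t 2.77 at [485.  -63.8 150.6] yaw -7.68 w 88.0
[ 1.8 -0.3 96.6] [ 0.0006  0.     -0.0031]
```

View pics/s1.png

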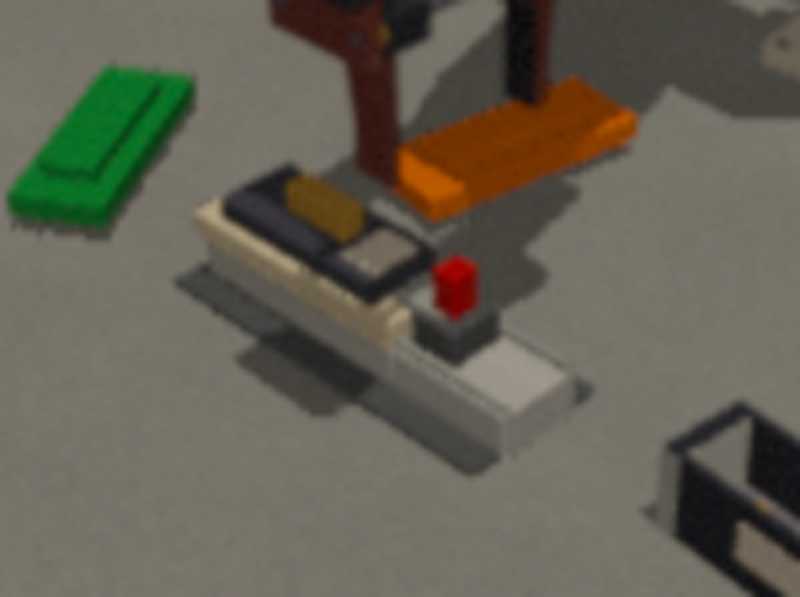

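The gripper is above the knob, which shows at (455,285) in the crop. Descending and closing on it.

Call:
{"api": "servo_tool", "payload": {
  "deltas": [
    [[2,0,30],[0,0,0]],
    [[2,0,60],[0,0,0]],
    [[2,0,80],[0,0,0]],
    [[2,0,94],[0,0,0]],
    [[2,0,94],[0,0,0]]
  ]
}}

```text
t: 3.23
ee_pos: [482.7, -59.5, 54.3]
orientation: [-2.358, -2.07, 0.005]
ft_force: [-0.4, -0.3, -0.2]
width: 87.9
grasp_force: 0.0
```

Call:
{"api": "servo_tool", "payload": {
  "deltas": [
    [[0,0,0],[0,0,0]],
    [[0,0,0],[0,0,0]],
    [[0,0,0],[0,0,0]],
    [[0,0,0],[0,0,0]],
    [[0,0,0],[0,0,0]]
  ],
  "grip": 1
}}

```text
t: 3.65
ee_pos: [485.2, -59.7, 57.6]
orientation: [2.36, 2.072, 0.002]
ft_force: [-0.5, -0.1, 0.5]
width: 58.1
grasp_force: 0.0
```

Call:
{"api": "servo_tool", "payload": {
  "deltas": [
    [[0,0,0],[0,0,0]],
    [[0,0,0],[0,0,0]],
    [[0,0,0],[0,0,0]],
    [[0,0,0],[0,0,0]],
    [[0,0,0],[0,0,0]]
  ]
}}

```text
t: 4.07
ee_pos: [484.5, -59.7, 56.7]
orientation: [-2.361, -2.072, 0.0]
ft_force: [0.3, 0.9, -0.2]
width: 24.3
grasp_force: 0.5
```

Call:
{"api": "servo_tool", "payload": {
  "deltas": [
    [[0,0,0],[0,0,0]],
    [[0,0,0],[0,0,0]],
    [[0,0,0],[0,0,0]],
    [[0,0,0],[0,0,0]]
  ]
}}

```text
t: 4.4
ee_pos: [487.8, -60.1, 57.1]
orientation: [2.357, 2.07, 0.006]
ft_force: [7.7, -1.5, -5.9]
width: 17.4
grasp_force: 30.0
```

Call:
{"api": "servo_tool", "payload": {
  "deltas": [
    [[5,0,0],[0,0,0]],
    [[10,0,0],[0,0,0]],
    [[15,0,0],[0,0,0]],
    [[20,0,0],[0,0,0]],
    [[20,0,0],[0,0,0]]
  ]
}}

```text
t: 4.82
ee_pos: [490.3, -39.6, 57.1]
orientation: [2.357, 2.07, 0.006]
ft_force: [8.8, 0.9, -6.5]
width: 17.7
grasp_force: 30.0
```

Call:
{"api": "servo_tool", "payload": {
  "deltas": [
    [[2,0,0],[0,0,0]],
    [[4,0,0],[0,0,0]],
    [[6,0,0],[0,0,0]],
    [[6,0,0],[0,0,0]]
  ]
}}

```text
t: 5.15
ee_pos: [491.0, -34.1, 57.0]
orientation: [2.357, 2.07, 0.006]
ft_force: [8.0, -0.3, -5.2]
width: 17.6
grasp_force: 30.0
```

Call:
{"api": "servo_tool", "payload": {
  "deltas": [
    [[1,0,0],[0,0,0]],
    [[2,0,0],[0,0,0]],
    [[3,0,0],[0,0,0]],
    [[4,0,0],[0,0,0]],
    [[4,0,0],[0,0,0]]
  ]
}}

```text
t: 5.57
ee_pos: [491.3, -31.5, 57.0]
orientation: [2.356, 2.07, 0.004]
ft_force: [7.3, -10.5, -5.5]
width: 18.0
grasp_force: 30.0
```

Call:
{"api": "servo_tool", "payload": {
  "deltas": [
    [[1,0,0],[0,0,0]],
    [[2,0,0],[0,0,0]],
    [[2,0,0],[0,0,0]]
  ]
}}

```text
t: 5.82
ee_pos: [491.3, -31.2, 56.9]
orientation: [2.354, 2.071, 0.001]
ft_force: [5.2, -25.2, -6.8]
width: 17.7
grasp_force: 30.0
```

Call:
{"api": "servo_tool", "payload": {
  "deltas": [
    [[0,0,0],[0,0,0]],
    [[0,0,0],[0,0,0]],
    [[0,0,0],[0,0,0]],
    [[0,0,0],[0,0,0]],
    [[0,0,0],[0,0,0]]
  ],
  "grip": -1
}}

```text
t: 6.23
ee_pos: [488.4, -27.7, 56.6]
orientation: [-2.36, -2.073, 0.0]
ft_force: [-0.1, -0.4, -0.3]
width: 47.9
grasp_force: 0.0
```

Call:
{"api": "servo_tool", "payload": {
  "deltas": [
    [[0,0,0],[0,0,0]],
    [[0,0,0],[0,0,0]],
    [[0,0,-30],[0,0,0]],
    [[0,0,-60],[0,0,0]],
    [[0,0,-90],[0,0,0]]
  ]
}}

```text
t: 6.65
ee_pos: [488.0, -27.8, 147.2]
orientation: [-2.36, -2.072, 0.002]
ft_force: [-0.1, -0.8, -0.5]
width: 80.8
grasp_force: 0.0
```

```bash
python3 m.py; python3 g.py 475.5 -156 147 -7.5
```

```text
top knob None
top handle None
top brim (array([ 465.6, -214. ]), array([58.9, 28.5]), -7.8)
top outer (array([ 467.9, -200.8]), array([46.6, 26.7]), -5.0)
top tray (array([ 467.2, -217.6]), array([60.2, 29.1]), -7.8)
top box (array([503.4, 163.4]), array([113.6,  52.9]), 77.0)
top boxcloud (array([505.6, 166. ]), array([114.6,  53.1]), 76.8)
scene knob (array([494. , -27.1]), array([12.9, 10.3]), 36.7)
scene handle (array([ 483.2, -146.6]), array([50.7, 19.9]), 83.4)
scene brim (array([ 480.3, -148.2]), array([153.9,  65.2]), 82.9)
scene outer (array([ 479.9, -149.2]), array([120.1,  53.1]), 82.7)
scene tray (array([ 475. , -117.4]), array([251.9,  78.2]), 82.9)
scene box (array([506.8, 156.7]), array([146.8,  59.5]), 76.2)
scene boxcloud (array([502. , 151.7]), array([144.8,  56.8]), 76.2)
t 6.75 at [491.6 -28.  150.7] yaw -7.44 w 86.9
[-129.     0.6    3.6] [ 0.0078 -0.0004  0.0011]
```

Call:
{"api": "servo_tool", "payload": {
  "deltas": [
    [[-40,0,0],[0,0,-0.008]],
    [[-80,0,0],[0,0,-0.008]],
    [[-125,2,10],[0,0,-0.008]],
    [[-125,2,20],[0,0,-0.008]],
    [[-125,2,20],[0,0,-0.008]]
  ]
}}

```text
t: 7.17
ee_pos: [472.8, -153.6, 124.6]
orientation: [-2.355, -2.076, 0.002]
ft_force: [-0.2, 0.2, -0.3]
width: 87.8
grasp_force: 0.0
```

Call:
{"api": "servo_tool", "payload": {
  "deltas": [
    [[0,0,0],[0,0,0]],
    [[0,0,0],[0,0,0]]
  ]
}}

```text
t: 7.33
ee_pos: [474.2, -151.1, 126.4]
orientation: [-2.351, -2.082, 0.001]
ft_force: [0.2, 0.6, 0.3]
width: 87.6
grasp_force: 0.0
```

```bash
python3 g.py 477 -152.5 20 -7; python3 - <<'E'
from h import *
p=get_image("scene"); f=p["frame"][150:262,200:350]; cv2.imwrite("pics/s2.png",cv2.resize(f,(800,597),interpolation=cv2.INTER_CUBIC))
E
```

```text
t 7.33 at [ 474.2 -151.1  126.4] yaw -6.95 w 87.6
[ -1.1   3.1 106.4] [-0.0011 -0.0005  0.0009]
```

View pics/s2.png

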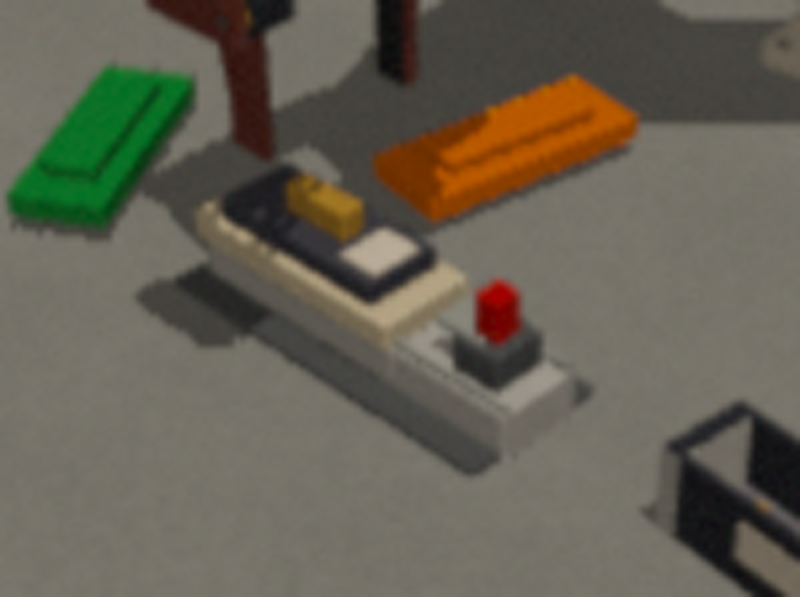

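The lock is clear: the knob at (497,310) sits on its block well back from the lid end at (425,300). Descending round the brim.

Call:
{"api": "servo_tool", "payload": {
  "deltas": [
    [[-1,3,30],[0,0,0]],
    [[-1,3,60],[0,0,0]],
    [[-1,3,85],[0,0,0]],
    [[-1,3,105],[0,0,0]],
    [[-1,3,105],[0,0,0]]
  ]
}}

```text
t: 7.8
ee_pos: [475.5, -151.5, 18.9]
orientation: [-2.347, -2.081, 0.004]
ft_force: [-0.7, -0.3, 0.6]
width: 87.6
grasp_force: 0.0
```

Call:
{"api": "servo_tool", "payload": {
  "deltas": [
    [[0,0,0],[0,0,0]],
    [[0,0,0],[0,0,0]],
    [[0,0,0],[0,0,0]],
    [[0,0,0],[0,0,0]],
    [[0,0,0],[0,0,0]]
  ],
  "grip": 1
}}

```text
t: 8.22
ee_pos: [477.6, -153.5, 22.8]
orientation: [2.352, 2.081, 0.001]
ft_force: [-1.0, 1.5, 10.5]
width: 60.0
grasp_force: 30.0
```

Call:
{"api": "servo_tool", "payload": {
  "deltas": [
    [[0,0,0],[0,0,0]],
    [[0,0,0],[0,0,0]],
    [[0,0,0],[0,0,0]]
  ]
}}

```text
t: 8.47
ee_pos: [477.6, -153.5, 22.8]
orientation: [2.352, 2.081, 0.001]
ft_force: [-1.7, 2.4, 9.6]
width: 59.8
grasp_force: 30.0
```

Call:
{"api": "servo_tool", "payload": {
  "deltas": [
    [[0,0,-6],[0,0,0]],
    [[0,0,-14],[0,0,0]],
    [[0,0,-30],[0,0,0]],
    [[0,0,-50],[0,0,0]],
    [[0,0,-70],[0,0,0]]
  ]
}}

```text
t: 8.88
ee_pos: [476.8, -153.4, 92.6]
orientation: [-2.352, -2.081, 0.001]
ft_force: [-0.1, -0.3, -4.0]
width: 59.8
grasp_force: 30.0
```

Call:
{"api": "servo_tool", "payload": {
  "deltas": [
    [[0,0,-15],[0,0,0]],
    [[0,0,-30],[0,0,0]],
    [[0,0,-30],[0,0,0]],
    [[0,0,-30],[0,0,0]]
  ]
}}

```text
t: 9.22
ee_pos: [477.8, -153.7, 122.5]
orientation: [2.351, 2.08, 0.002]
ft_force: [-0.3, 0.1, -4.4]
width: 59.9
grasp_force: 30.0
```

```bash
python3 g.py 502.5 152 122 -13.4 3; python3 - <<'E'
from h import *
p=get_image("scene"); f=p["frame"][130:242,190:340]; cv2.imwrite("pics/s3.png",cv2.resize(f,(800,597),interpolation=cv2.INTER_CUBIC))
E
```

```text
t 9.22 at [ 477.8 -153.7  122.5] yaw -7.0 w 59.9
[ 1.022e+02 -4.200e+00  1.000e-01] [0.0007 0.0001 0.0372]
[ 1.019e+02 -8.000e+00  1.000e-01] [0.0007 0.0001 0.0372]
[101.6 -11.8   0.2] [0.0007 0.0001 0.0372]
```

View pics/s3.png

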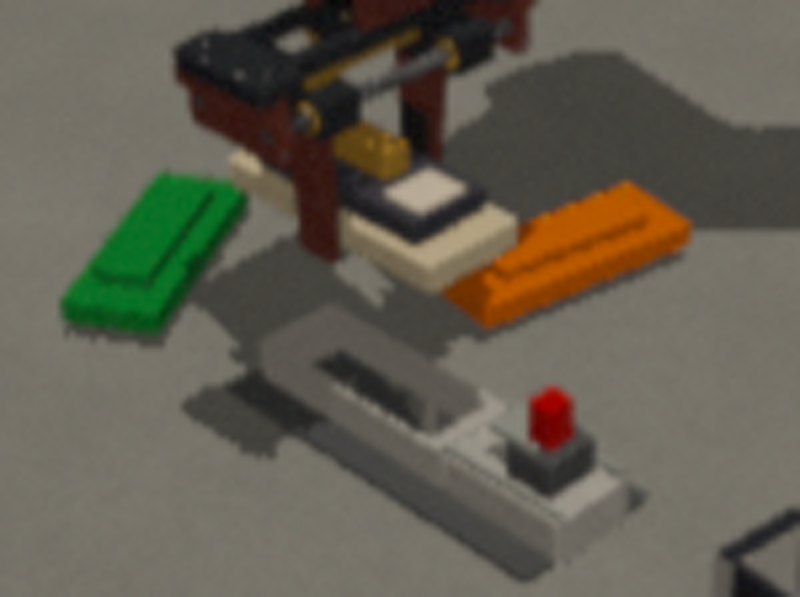

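Both lids hang level in the gripper, and the tray at (380,390) is empty. Carrying them over the box.

Call:
{"api": "servo_tool", "payload": {
  "deltas": [
    [[12,0,0],[0,0,0.004]],
    [[32,-1,0],[0,0,0.011]],
    [[55,-2,0],[0,0,0.02]],
    [[78,-3,0],[0,0,0.029]],
    [[102,-4,0],[0,0,0.037]]
  ]
}}

```text
t: 9.68
ee_pos: [484.8, -50.9, 120.4]
orientation: [-2.391, -2.035, 0.003]
ft_force: [-0.2, 0.1, -4.4]
width: 59.8
grasp_force: 30.0
```

Call:
{"api": "servo_tool", "payload": {
  "deltas": [
    [[22,-2,0],[0,0,0.008]],
    [[42,-3,0],[0,0,0.015]],
    [[62,-5,0],[0,0,0.022]],
    [[82,-6,0],[0,0,0.03]],
    [[102,-8,0],[0,0,0.037]]
  ]
}}

```text
t: 10.1
ee_pos: [493.2, 51.1, 120.4]
orientation: [-2.428, -1.992, 0.003]
ft_force: [0.5, 0.3, -3.4]
width: 59.7
grasp_force: 30.0
```

Call:
{"api": "servo_tool", "payload": {
  "deltas": [
    [[24,-3,0],[0,0,0.008]],
    [[48,-5,0],[0,0,0.016]],
    [[70,-8,0],[0,0,0.025]],
    [[88,-10,0],[0,0,0.033]],
    [[102,-12,0],[0,0,0.037]]
  ]
}}

```text
t: 10.52
ee_pos: [501.3, 153.9, 120.3]
orientation: [-2.463, -1.948, 0.003]
ft_force: [-0.9, 0.2, -3.2]
width: 59.6
grasp_force: 30.0
```

Call:
{"api": "servo_tool", "payload": {
  "deltas": [
    [[0,0,0],[0,0,0]],
    [[0,0,0],[0,0,0]],
    [[0,0,0],[0,0,0]]
  ]
}}

```text
t: 10.77
ee_pos: [501.3, 152.0, 120.7]
orientation: [-2.464, -1.948, 0.003]
ft_force: [-0.2, 0.5, -3.2]
width: 59.6
grasp_force: 30.0
```

```bash
python3 g.py 502.5 152 122 -13.4; cat > m2.py <<'E'
from h import *
z0=ctrl.get_obs()["ee_pos"][2]+7.2+16   # brim top
for n in ("top","scene"):
    p=get_image(n);W=cloud(p);hsv=cv2.cvtColor(p["frame"],cv2.COLOR_BGR2HSV).astype(int);H,S,V=hsv[...,0],hsv[...,1],hsv[...,2]
    X,Y,Z=W[...,0],W[...,1],W[...,2]
    near=(X>400)&(X<620)&(Y>40)&(Y<270)
    m=near&(Z>z0-6)&(Z<z0+4)&(H>12)&(H<40)&(S>25)
    print(n,"brim",z0,m.sum(),maskrect(p,m,z0),rect(W[m][:,:2]))
    m=near&(Z>z0-6)&(Z<z0+2)
    a=np.radians(76.6);e=np.array([np.cos(a),np.sin(a)]);s=W[m][:,:2]@e
    t=ctrl.get_obs()["ee_pos"][:2]@e; print("  ends rel tcp",np.percentile(s,[.5,99.5])-t)
    m=near&(Z>43)&(Z<57); s=W[m][:,:2]@e
    print("  box ends",s.min(),s.max(), rect(W[m][:,:2]), "mid target",np.dot([502.5,152],e))
    cv2.imwrite(f"pics/{n}4.png",cv2.resize(p["frame"][150:300,120:320] if n=="top" else p["frame"][160:310,270:470],(800,600),interpolation=cv2.INTER_CUBIC))
E
python3 m2.py
```

```text
t 10.77 at [501.3 152.  120.7] yaw -13.33 w 59.6
[ 0.3  1.2 -1.3] [-0.0017  0.0012  0.0012]
top brim 143.94249859644194 440 (array([488.3, 104.1]), array([62. , 59.8]), 76.9) (array([490.6, 106.2]), array([61.7, 60. ]), 77.2)
  ends rel tcp [-77.47177245 -17.78351288]
  box ends 191.8250022252253 245.45985622256785 (array([492.7, 107.2]), array([54. , 53.5]), -13.8) mid target 264.3152549936424
scene brim 143.94249859644194 400 (array([516.2, 195.2]), array([68.4, 64.7]), 75.4) (array([507.2, 149.4]), array([151.7,  59.3]), 79.9)
  ends rel tcp [-73.59966708  73.17727687]
  box ends 191.9312147393711 336.29886829300574 (array([503.2, 151.6]), array([144.4,  56.7]), 76.8) mid target 264.3152549936424
```

View pics/scene4.png

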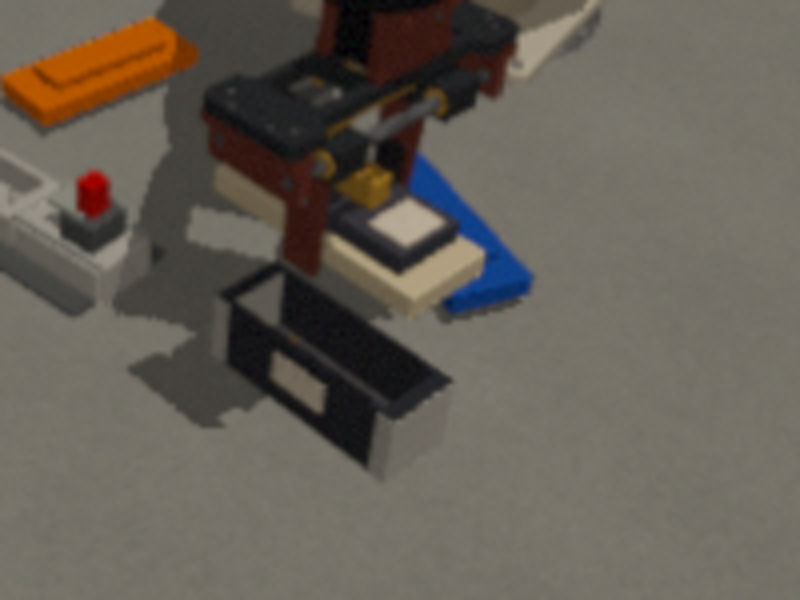

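Call:
{"api": "servo_tool", "payload": {
  "deltas": [
    [[0.7,1.5,10],[0,0,0]],
    [[0.7,1.5,25],[0,0,0]],
    [[0.7,1.5,42],[0,0,0]],
    [[0.7,1.5,56],[0,0,0]],
    [[0.7,1.5,63],[0,0,0]]
  ]
}}

```text
t: 11.28
ee_pos: [502.7, 152.0, 56.6]
orientation: [-2.465, -1.947, 0.004]
ft_force: [-0.5, -0.0, -3.6]
width: 59.7
grasp_force: 30.0
```

Call:
{"api": "servo_tool", "payload": {
  "deltas": [
    [[0,0,0],[0,0,0]],
    [[0,0,0],[0,0,0]]
  ]
}}

```text
t: 11.45
ee_pos: [503.6, 152.6, 58.3]
orientation: [-2.465, -1.947, 0.001]
ft_force: [-0.8, -0.4, -2.9]
width: 60.1
grasp_force: 30.0
```

```bash
python3 g.py 502.8 152 42.8 -13.2; sed -i 's/print("  ends/print(z0,"  ends/' m2.py; python3 m2.py
```

```text
t 11.45 at [503.6 152.6  58.3] yaw -13.38 w 60.1
[-0.7 -0.7 15.5] [-0.0007  0.0004 -0.0031]
top brim 81.52585586290552 369 (array([490. , 102.3]), array([59.8, 56.9]), -13.0) (array([492.6, 104.8]), array([60.1, 57.3]), -13.3)
81.52585586290552   ends rel tcp [-77.95617503 -21.74964553]Traceback (most recent call last):
  File "m2.py", line 13, in <module>
    print("  box ends",s.min(),s.max(), rect(W[m][:,:2]), "mid target",np.dot([502.5,152],e))
                       ~~~~~^^
    return umr_minimum(a, axis, None, out, keepdims, initial, where)
ValueError: zero-size array to reduction operation minimum which has no identity
```

The view is a stale frame from before the descent. The numbers put the lid's near end at 187.2, where 187.8 is expected. Lowering slowly.

Call:
{"api": "servo_tool", "payload": {
  "deltas": [
    [[0.5,0,2],[0,0,0]],
    [[0.5,0,4],[0,0,0]],
    [[0.5,0,6],[0,0,0]],
    [[0.5,0,8],[0,0,0]],
    [[0.5,0,10],[0,0,0]]
  ]
}}

```text
t: 11.92
ee_pos: [504.0, 153.5, 48.7]
orientation: [2.464, 1.948, 0.001]
ft_force: [-0.2, -0.0, -3.8]
width: 60.0
grasp_force: 30.0
```

Call:
{"api": "servo_tool", "payload": {
  "deltas": [
    [[0,0,1],[0,0,0]],
    [[0,0,2],[0,0,0]],
    [[0,0,3],[0,0,0]],
    [[0,0,3],[0,0,0]]
  ]
}}

```text
t: 12.25
ee_pos: [503.7, 153.4, 45.4]
orientation: [-2.464, -1.948, 0.001]
ft_force: [-0.3, 0.8, -3.2]
width: 59.9
grasp_force: 30.0
```

Call:
{"api": "servo_tool", "payload": {
  "deltas": [
    [[0,0,1],[0,0,0]],
    [[0,0,2],[0,0,0]],
    [[0,0,2],[0,0,0]]
  ]
}}

```text
t: 12.5
ee_pos: [503.8, 153.4, 43.6]
orientation: [-2.465, -1.948, 0.0]
ft_force: [-0.4, -0.7, -4.0]
width: 59.8
grasp_force: 30.0
```

Call:
{"api": "servo_tool", "payload": {
  "deltas": [
    [[0,0,0.5],[0,0,0]],
    [[0,0,1],[0,0,0]],
    [[0,0,1],[0,0,0]]
  ]
}}

```text
t: 12.75
ee_pos: [503.9, 153.4, 42.9]
orientation: [2.465, 1.948, 0.0]
ft_force: [-0.9, -0.3, -0.6]
width: 59.8
grasp_force: 30.0
```

Call:
{"api": "servo_tool", "payload": {
  "deltas": [
    [[0,0,0.5],[0,0,0]],
    [[0,0,1],[0,0,0]],
    [[0,0,1],[0,0,0]]
  ]
}}

```text
t: 13.0
ee_pos: [503.9, 153.5, 42.8]
orientation: [2.464, 1.948, 0.0]
ft_force: [-4.8, -2.1, 11.6]
width: 60.0
grasp_force: 30.0
```

Seated: it bottomed at 42.8 as predicted, with 11.6 N of contact. I'll relax a little, open, and rise above the handle.

Call:
{"api": "servo_tool", "payload": {
  "deltas": [
    [[0,0,-0.7],[0,0,0]],
    [[0,0,-0.7],[0,0,0]]
  ]
}}

```text
t: 13.17
ee_pos: [504.1, 153.5, 42.8]
orientation: [2.464, 1.948, 0.001]
ft_force: [-1.8, 0.0, 5.2]
width: 59.7
grasp_force: 30.0
```

Call:
{"api": "servo_tool", "payload": {
  "deltas": [
    [[0,0,0],[0,0,0]],
    [[0,0,0],[0,0,0]],
    [[0,0,0],[0,0,0]],
    [[0,0,0],[0,0,0]],
    [[0,0,0],[0,0,0]]
  ],
  "grip": -1
}}

```text
t: 13.58
ee_pos: [503.9, 153.4, 42.3]
orientation: [-2.465, -1.948, 0.0]
ft_force: [-0.1, -0.6, 0.5]
width: 86.7
grasp_force: 0.0
```

Call:
{"api": "servo_tool", "payload": {
  "deltas": [
    [[0,0,-20],[0,0,0]],
    [[0,0,-50],[0,0,0]],
    [[0,0,-80],[0,0,0]],
    [[0,0,-110],[0,0,0]],
    [[0,0,-110],[0,0,0]]
  ]
}}

```text
t: 14.0
ee_pos: [507.2, 154.3, 157.5]
orientation: [2.462, 1.946, 0.013]
ft_force: [1.2, -0.5, -0.2]
width: 87.9
grasp_force: 0.0
```

```bash
python3 g.py 503.9 153.4 83 -13.2;  python3 - <<'E'
from h import *
for n in ("top","scene"):
    p=get_image(n);W=cloud(p);hsv=cv2.cvtColor(p["frame"],cv2.COLOR_BGR2HSV).astype(int);H,S,V=hsv[...,0],hsv[...,1],hsv[...,2]
    X,Y,Z=W[...,0],W[...,1],W[...,2]; near=(X>400)&(X<620)&(Y>40)&(Y<270)
    print(n,"handle",maskrect(p,near&(H>10)&(H<25)&(S>110)&(Z>88)&(Z<105),98))
    for k,a,b,z in (("brim",58,71,66),("outer",75,85,80)):
        m=near&(Z>a)&(Z<b); print(n,k,maskrect(p,m,z),np.median(Z[m]))
    if n=="scene": cv2.imwrite("pics/s5.png",cv2.resize(p["frame"][160:310,270:470],(800,600),interpolation=cv2.INTER_CUBIC))
E
```

```text
t 14.0 at [507.2 154.3 157.5] yaw -13.35 w 87.9
[-2.  -3.5 74.5] [ 0.0077 -0.0043 -0.0027]
top handle (array([496.7, 135.7]), array([16.1, 15.5]), -2.7)
top brim (array([493.6, 116.9]), array([85.9, 60.1]), 76.6) 65.15984221039889
top outer (array([494.1, 122.9]), array([62.4, 47.9]), 76.4) 79.19701706860883
scene handle (array([509.8, 157.1]), array([48.9, 24.3]), 73.7)
scene brim (array([511. , 155.8]), array([154.1,  65.8]), 77.9) 66.19410162977499
scene outer (array([507.2, 155.9]), array([117.8,  52.1]), 76.4) 80.8477846817305
```

View pics/s5.png

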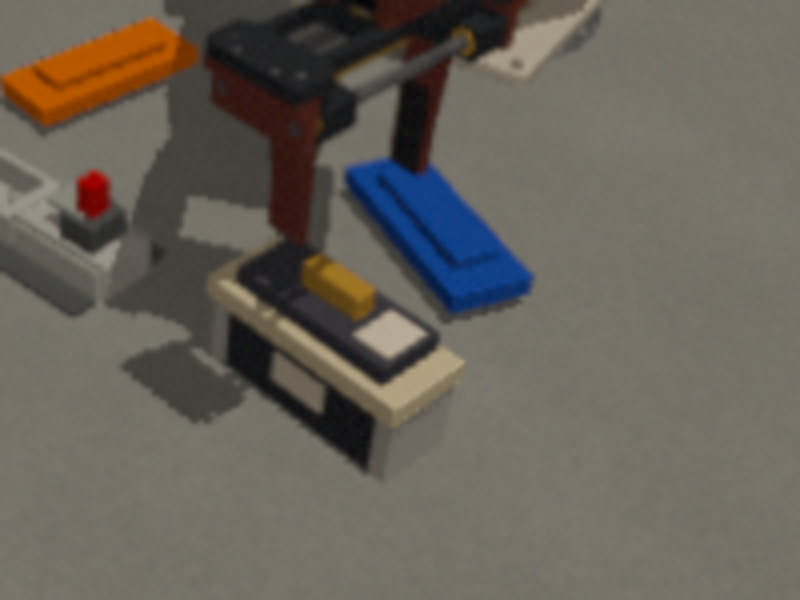

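The lids are seated level on the box. The handle is at (338,287) in the crop, roughly 1.5 mm nearer along the lid and 1.2 mm sideways. Descending onto it.

Call:
{"api": "servo_tool", "payload": {
  "deltas": [
    [[-1.5,1.2,15],[0,0,0]],
    [[-1.5,1.2,35],[0,0,0]],
    [[-1.5,1.2,52],[0,0,0]],
    [[-1.5,1.2,60],[0,0,0]],
    [[-1.5,1.2,60],[0,0,0]]
  ],
  "grip": -0.3
}}

```text
t: 14.52
ee_pos: [502.4, 151.0, 89.5]
orientation: [-2.463, -1.947, 0.008]
ft_force: [-0.5, -0.4, 0.4]
width: 58.7
grasp_force: 0.0
```

Call:
{"api": "servo_tool", "payload": {
  "deltas": [
    [[0,0,0],[0,0,0]],
    [[0,0,0],[0,0,0]],
    [[0,0,0],[0,0,0]]
  ]
}}

```text
t: 14.77
ee_pos: [505.2, 151.8, 93.0]
orientation: [2.464, 1.948, 0.002]
ft_force: [0.1, 0.6, -0.6]
width: 56.7
grasp_force: 0.0
```

Call:
{"api": "servo_tool", "payload": {
  "deltas": [
    [[0,0,3],[0,0,0]],
    [[0,0,6],[0,0,0]],
    [[0,0,8.5],[0,0,0]],
    [[0,0,8.5],[0,0,0]],
    [[0,0,8.5],[0,0,0]]
  ]
}}

```text
t: 15.18
ee_pos: [504.5, 151.6, 83.7]
orientation: [-2.465, -1.948, 0.0]
ft_force: [-0.6, 0.4, 0.2]
width: 57.2
grasp_force: 0.0
```

Call:
{"api": "servo_tool", "payload": {
  "deltas": [
    [[0,0,0],[0,0,0]],
    [[0,0,0],[0,0,0]],
    [[0,0,0],[0,0,0]],
    [[0,0,0],[0,0,0]],
    [[0,0,0],[0,0,0]]
  ],
  "grip": 1
}}

```text
t: 15.6
ee_pos: [504.7, 151.7, 83.9]
orientation: [2.465, 1.948, 0.0]
ft_force: [-0.4, -0.5, 0.1]
width: 27.3
grasp_force: 0.0
```

Call:
{"api": "servo_tool", "payload": {
  "deltas": [
    [[0,0,0],[0,0,0]],
    [[0,0,0],[0,0,0]],
    [[0,0,0],[0,0,0]],
    [[0,0,0],[0,0,0]]
  ]
}}

```text
t: 15.93
ee_pos: [504.5, 151.7, 83.9]
orientation: [-2.465, -1.948, 0.0]
ft_force: [-1.1, -0.6, 0.9]
width: 15.6
grasp_force: 30.0
```

Clean grip, 16 mm wide with no side force. Lifting straight up, slowly at first.

Call:
{"api": "servo_tool", "payload": {
  "deltas": [
    [[0,0,-2],[0,0,0]],
    [[0,0,-5],[0,0,0]],
    [[0,0,-9],[0,0,0]],
    [[0,0,-14],[0,0,0]],
    [[0,0,-20],[0,0,0]]
  ]
}}

```text
t: 16.35
ee_pos: [504.6, 151.6, 104.3]
orientation: [-2.465, -1.948, 0.0]
ft_force: [-0.5, 0.7, -1.3]
width: 15.6
grasp_force: 30.0
```

Call:
{"api": "servo_tool", "payload": {
  "deltas": [
    [[0,0,-12],[0,0,0]],
    [[0,0,-26],[0,0,0]],
    [[0,0,-40],[0,0,0]],
    [[0,0,-54],[0,0,0]],
    [[0,0,-68],[0,0,0]]
  ]
}}

```text
t: 16.77
ee_pos: [504.7, 151.7, 173.1]
orientation: [2.464, 1.948, 0.001]
ft_force: [-0.2, 0.6, -1.2]
width: 16.2
grasp_force: 30.0
```

Call:
{"api": "servo_tool", "payload": {
  "deltas": [
    [[0,0,-14],[0,0,0]],
    [[0,0,-26],[0,0,0]],
    [[0,0,-36],[0,0,0]],
    [[0,0,-42],[0,0,0]],
    [[0,0,-44],[0,0,0]]
  ]
}}

```text
t: 17.18
ee_pos: [505.1, 151.8, 217.1]
orientation: [2.464, 1.948, 0.003]
ft_force: [0.7, 1.1, -1.6]
width: 15.7
grasp_force: 30.0
```

Call:
{"api": "servo_tool", "payload": {
  "deltas": [
    [[0,0,0],[0,0,0]],
    [[0,0,0],[0,0,0]],
    [[0,0,0],[0,0,0]],
    [[0,0,0],[0,0,0]],
    [[0,0,0],[0,0,0]]
  ]
}}

```text
t: 17.6
ee_pos: [504.4, 151.6, 215.3]
orientation: [-2.464, -1.948, 0.002]
ft_force: [0.0, -0.4, -0.9]
width: 15.8
grasp_force: 30.0
```

```bash
python3 - <<'E'
from h import *
p=get_image("scene");W=cloud(p);X,Y,Z=W[...,0],W[...,1],W[...,2]; near=(X>400)&(X<620)&(Y>40)&(Y<270)
m=near&(Z>58)&(Z<71); print("brim",maskrect(p,m,66),np.median(Z[m]))
cv2.imwrite("pics/s6.png",cv2.resize(p["frame"][130:310,210:450],(800,600),interpolation=cv2.INTER_CUBIC))
E
```

```text
brim (array([509.5, 156. ]), array([153.8,  67.3]), 76.4) 66.40170877833077
```

View pics/s6.png

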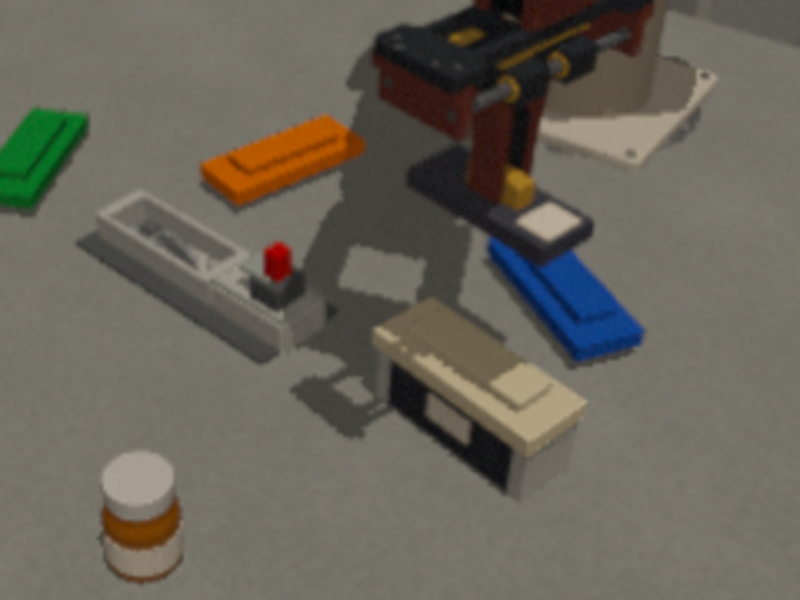

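The outer lid at (500,205) is held level about 13 cm up. The inner lid at (480,370) is still seated, and the lock at (278,262) is still back. Handing in.

```bash
python3 -c "
from workcell import close_job
print(close_job())"
```

```text
the job is handed in; nothing more can be done
None
```

Job handed in with every step done: the lock is at its end stop, the inner lid is seated on the box, and the outer lid is held level and still about 13 cm above where it sat; the verdict was not shown.

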